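# Shut one aeration line and bleed it

### The arm

A 6-joint arm with a two-finger parallel gripper is mounted at the origin on the work surface. World frame = base frame: x ahead of the robot, y to its left, z up, the work surface at z = 0. Lengths are in m, angles in degrees, forces in N, time in s.
With the tool pointing down it reaches from about 0.325 to 0.775 m from the base axis. Payload 5.5 kg.
Tool frame: the origin (TCP) lies at the very end of the fingers, on their centre line; the grasp point (between the pads) lies 19 mm behind it (arm.grasp_offset is the distance from the TCP to the grasp point, in m); y points along the fingers, z is the direction in which the jaws open and shut, and the axes are right-handed (so a half turn about y gives the same grasp; the last joint's range is limited). The gripper opens to 88 mm and grips with 3 to 60 N. Pads are 20 mm wide; open, the fingers measure 115 mm over their backs; the gripper's body (75 mm by 178 mm) begins 61 mm behind the grasp point.
Start: joints at [-74.124, 5.22, 70.514, -0, 104.267, -3.249], TCP at [0.197, -0.567, 0.223] pointing down, gripper open.
Joint ranges: [-164.24, 164.24], [-49.07, 125.15], [9.68, 141.18], [-86.29, 266.29], [3.28, 154.24], [-151.56, 151.56]. Speed limits (degrees/s): [147.25, 147.25, 172.46, 180, 180, 180].

### API

Orientations are given as a 3x3 rotation matrix whose columns are the frame's x, y, z axes.
In Python, from rig import arm, optics gives the robot as it stands.
- The arm moves only by the tool send_rows, never from a script. Its argument "moves" is a list of rows, each a list of 7 numbers: the turn, a rotation vector about the world's x, y, z in rad, then the shift along the world's x, y, z in mm, then the closure, from 0 (fully open) to 1 (shut). In form: [[rx, ry, rz, dx, dy, dz, gripper], ...]. A call has 1 to 10 rows; each row shifts and turns the pose as measured when the row begins; what a row does not reach is not made up. A row lasts 1/10 s, in which the tool goes at most 50 mm and 8.59 degrees, less where a joint would pass 70% of its speed; a pose out of reach is approached as far as the arm can. A call is refused whole if a number of a shift passes 50 or a number of a turn 0.15, either way. A call with a gripper value outside its range is refused whole. The fingers move at their own pace and stop on an object; "force" is the grip in N (left out, the last holds). Time passes only in rows, so rows that do not move let the fingers close. It gives the time, the measured TCP pose, the force and the opening at its end, in the units of the state.
- arm.observe(): the state, without advancing time (a new reading comes with each control period).
- optics.get_image(name): name is "side" or "top"; returns the picture (480x640x3 uint8, red, green, blue); there is no depth.
- optics.camera_params(name): a dict with "fx", "fy", "cx", "cy" (pixels), "view" (4x4, takes a point from world to camera coordinates). Camera axes: x right, y down, z forward; pixel columns grow to the right and rows downward; lengths in m; the calibration is good to about 2 mm. A picture is of the moment at which its call begins. camera_params takes no time and is no camera call.
- arm.job_done(): hands the job in, once; it reports no verdict.
The state is a dict: "time_s": time; "joint_positions": joint angles; "joint_vel": joint speeds; "effort": joint torques, N m; "tool_pos": TCP position; "eef_rot": TCP orientation; "wrist_force": force on the tool from outside, world axes, zero at the start; "wrist_torque": the same for the moment, N m; "finger_gap": finger opening in m.
Only numpy, scipy, OpenCV 4.12 (cv2) and the standard library are available. Lean on these libraries where they do the work, as an engineer would, in place of code of your own. Each camera call takes 0.05 s, during which the arm holds its last target. There are 200 camera calls.

### The job

The filter on the aeration manifold is due for a change, so take the line that carries the disc filter out of service. Turn that line's knob clockwise until the valve is snug on its soft seat - about 0.35 N m at the knob, felt and not forced - then press the same line's bleed pin fully down, hold it for a good second and let it spring back. Do not brush against any of the four other lines close beside it, and leave the jar, the flask and the tube rack where they stand.

Things in the scene. Friction and masses are not known exactly. Their poses are not given: they have to be found in the camera images.
- line: Line to shut: aluminium valve block 100 mm deep (x) by 58 wide (y) by 42 tall, 1 of 5 in a row along y, 62 mm from knob to knob. The only one with a white disc filter (59 mm across, on edge) on its back (+x); the others have a black cap there. Origin under the block, below the knob's axis, 8 mm above the bench; block reaches 62 mm to -x, 38 mm to +x of it. The bleed pin is on top at x = -46 mm.
- line_grip (a point): Its black knob: bar grip 42 mm long (point's x), 12 thick (y), 26 tall on a round skirt of 34 mm diameter, turning about z. The point is on the axis, 86 mm above the bench: 13 mm above the skirt, 13 mm below the bar's top. Clockwise from above (yaw decreasing) closes. The bar is fixed on at no particular angle: its direction does not show how far the valve is open (0.25 to 1.35 rad, under a quarter turn).
- seat: Its valve's soft seat, hidden under the knob (origin on its axis, 54 mm above the bench), only felt. The knob turns with 0.05 N m of friction plus a greasy drag of 0.4 N m per rad/s, and stays where it is left. From first touch of the seat the steady torque rises by about 5 N m per rad: seat load in N = torque/0.014 m. Snug is 14 to 36 N (0.2 to 0.5 N m), best 0.35 N m; more scores it. Let go, it eases to 3 N.
- line_pin (a point): Centre of the flat top of its bleed pin: bare steel, 13 mm diameter, standing 10 mm out of a brass collar of 20 mm diameter; 66 mm above the bench, 46 mm from the knob's axis on the robot's side, 33 mm lower than the top of the knob's bar.
- line_bleed (a joint): Travel of its bleed pin in m: 0 is up, 0.005 is fully down on its stop. Its spring takes 1.5 N to start and 5 N at the bottom, and lifts it again when let go.
- spare1_grip (a point): Same point on the knob of one of the four other lines (same block, knob and bleed pin; not to be touched); its 42 mm bar, along x, may point any way.
- spare2_grip (a point): Same point on the knob of one of the four other lines (same block, knob and bleed pin; not to be touched); its 42 mm bar, along x, may point any way.
- spare3_grip (a point): Same point on the knob of one of the four other lines (same block, knob and bleed pin; not to be touched); its 42 mm bar, along x, may point any way.
- spare4_grip (a point): Same point on the knob of one of the four other lines (same block, knob and bleed pin; not to be touched); its 42 mm bar, along x, may point any way.
- spare1: Block of that other line, same size and frame as the line to shut, with a black cap (19 mm diameter) on its outlet. It, its knob and its pin must not be touched.
- spare2: Block of that other line, same size and frame as the line to shut, with a black cap (19 mm diameter) on its outlet. It, its knob and its pin must not be touched.
- spare3: Block of that other line, same size and frame as the line to shut, with a black cap (19 mm diameter) on its outlet. It, its knob and its pin must not be touched.
- spare4: Block of that other line, same size and frame as the line to shut, with a black cap (19 mm diameter) on its outlet. It, its knob and its pin must not be touched.
- manifold: Steel base plate under the row, 112 mm by 450 mm, 8 mm thick, bolted down. At its +y end, 206 mm from the origin, a round pressure gauge of 52 mm diameter, up to 107 mm above the bench; at its -y end an inlet tube to 247 mm from the middle. Origin on the bench below the middle knob's axis, y along the row.
- jar: White plastic reagent jar, 64 mm diameter, 85 mm tall, origin at its foot; loose, behind the inlet end of the row.
- flask: Glass conical flask, 80 mm diameter at the foot, 120 mm tall, origin at its foot; loose, beside the inlet end.
- rack: White test-tube rack with tubes, 60 mm by 190 mm, 112 mm tall with its tubes, origin under its centre; loose, beside the gauge end, its long side across the row.
There are look-alikes about, which are no part of the job. Leave any blue look-alike of the line alone.

How it is judged (in metres and radians):
On the way, in this order (a step that is already met when the one before it is completed fails the run):
1. the valve of the line with the filter is turned shut until it is snug: 14 to 36 N on its seat (0.2 to 0.5 N m at the knob) (contact force between seat and anything else between 14 and 36 N), for 0.2 s.
2. after that its bleed pin is held down (at least 4 of its 5 mm) for 0.8 s, the valve still shut (over 1.5 N on its seat) (value of joint line_bleed above 0.004 m and contact force between seat and anything else above 1.5 N), for 0.8 s.
At the end, for the whole second after the job is handed in: The valve of the line with the filter is still shut (packing friction keeps over 1.5 N on its seat after the knob is let go) and its bleed pin is up again (within 1 mm) (contact force between seat and anything else above 1.5 N and value of joint line_bleed below 0.001 m); the robot touches nothing.
It fails at once if the seat is scored: more than 36 N on it (over 0.5 N m at the knob) (contact force between seat and anything else above 36 N).
It fails at once if the robot brushes another line (block, knob, bleed pin or cap) with more than 0.5 N (contact force between any of the fingers, the arm and spare1 above 0.5 N or contact force between any of the fingers, the arm and spare2 above 0.5 N or contact force between any of the fingers, the arm and spare3 above 0.5 N or contact force between any of the fingers, the arm and spare4 above 0.5 N).
It fails at once if the jar, the flask or the tube rack is shifted more than 15 mm (distance of any of jar, flask, rack from where it was at the start of the episode above 0.015 m).
It also fails if it takes over 64 s, if anything falls off the work surface, if the arm or the gripper's body presses on something with over 40 N, if the wrist force passes 120 N, or if a joint passes its speed limit or range.

## Working session

There is one attempt and no reset: what is moved stays moved. The work goes in short steps, Python scripts to look and compute and a tool call to move; the robot and the scene stay as the last step left them, time stands still between calls to the robot, and variables do not carry over. Pictures are saved under pics/ and viewed, about 8 in all and at most 12, crops included, and the job is handed in when it is done.

Besides the shell and the picture viewer there is one more tool, called after "Request:" as name([rows], argument=value, ...), one row to a line, values as JSON. send_rows: Moves the arm, as the interface text tells. Its arguments: {"type":"object","properties":{"moves":{"type":"array"},"force":{"type":"number"}},"required":["moves"]}

```bash
ls; mkdir -p pics
python3 - <<'E'
from rig import arm, optics
import cv2
for n in("side","top"):
    cv2.imwrite(f"pics/{n}0.png",optics.get_image(n)[:,:,::-1])
    p=optics.camera_params(n);print(n,p["fx"],p["fy"],p["cx"],p["cy"]);print(p["view"])
print(arm.observe())
E
```

```text
pics
side 498.678046011273 498.678046011273 321.1528539807341 235.88758333112497
[[-0.93181042 -0.3628674  -0.00752239  0.54143827]
 [-0.18250683  0.48637456 -0.85447706  0.15150534]
 [ 0.31372057 -0.79483774 -0.51943466  0.83158097]
 [ 0.          0.          0.          1.        ]]
top 512.7540368120633 512.7540368120633 316.07740759667485 240.5373290873792
[[ 0.07281954 -0.99732486 -0.00635957  0.00308817]
 [-0.97682621 -0.07003314 -0.20225208  0.56163828]
 [ 0.20126565  0.0209401  -0.97931285  0.9031045 ]
 [ 0.          0.          0.          1.        ]]
{'time_s': 0.1, 'joint_positions': array([-7.41236199e+01,  5.26095158e+00,  7.05729664e+01,  1.82447979e-03,
        1.04267640e+02, -3.24970033e+00]), 'joint_vel': array([-0.08622932, -0.12240819, -0.24547753, -0.01987417,  0.07189896,
        0.06633039]), 'effort': array([ 3.82759696e-03, -4.47856629e+01, -4.07569993e+01,  7.02051795e-02,
        2.83728854e-02, -1.16380966e-04]), 'tool_pos': array([ 0.19651623, -0.56663121,  0.22161726]), 'eef_rot': array([[-9.44797336e-01, -4.55213408e-04,  3.27654981e-01],
       [-3.27655271e-01,  1.71335440e-03, -9.44795791e-01],
       [-1.31305391e-04, -9.99998429e-01, -1.76792574e-03]]), 'wrist_force': array([0.14345808, 0.31343308, 0.46481323]), 'wrist_torque': array([-0.04860594, -0.0225697 , -0.03830773]), 'finger_gap': 0.08746009563845197}
```

View pics/side0.png

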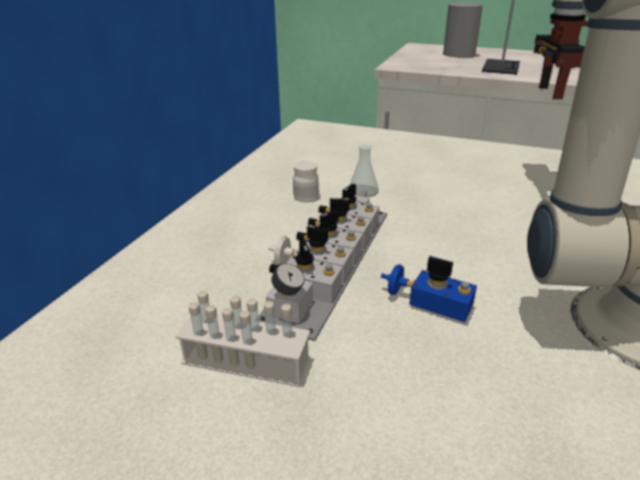

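View pics/top0.png

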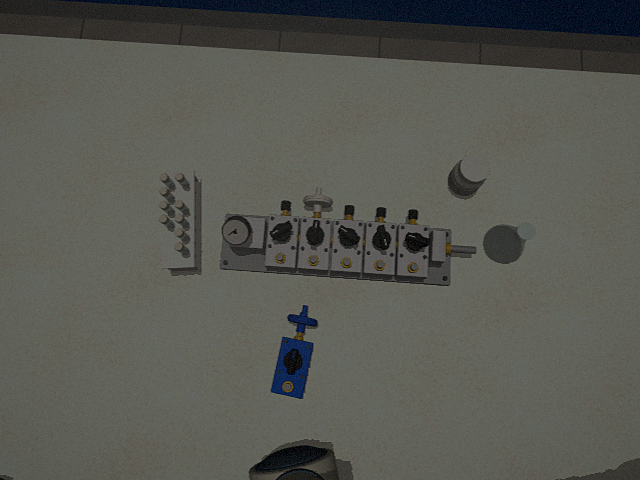

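The side view shows the row running from the gauge (288,278) to the flask, with the white filter at about (283,250). The top view shows five lines, with knobs at about (282,231), (316,232), (348,237), (381,239) and (416,242), and a blue look-alike at (292,362). Only the second line has the white disc (318,202), so I'll check it in close crops.

Run:
```python
import cv2,numpy as np
a=cv2.imread("pics/top0.png")[180:290,255:395];a=cv2.convertScaleAbs(a,alpha=1.6)
b=cv2.imread("pics/side0.png")[170:310,255:395]
a=cv2.resize(a,None,fx=5.5,fy=5.5,interpolation=cv2.INTER_CUBIC)
b=cv2.resize(b,None,fx=4.2,fy=4.2,interpolation=cv2.INTER_CUBIC)
for im,x0,y0,s in((a,255,180,5.5),(b,255,170,4.2)):
  for u in range(260,395,10):
    x=int((u-x0+.5)*s);cv2.line(im,(x,0),(x,6),(0,0,255),1);cv2.putText(im,str(u),(x-10,16),0,.35,(0,0,255),1)
  for v in range(y0,310,10):
    y=int((v-y0+.5)*s);cv2.line(im,(0,y),(6,y),(0,0,255),1);cv2.putText(im,str(v),(8,y+4),0,.35,(0,0,255),1)
cv2.imwrite("pics/tc.png",a);cv2.imwrite("pics/sc.png",b)
```

```text
(no output)
```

View pics/tc.png

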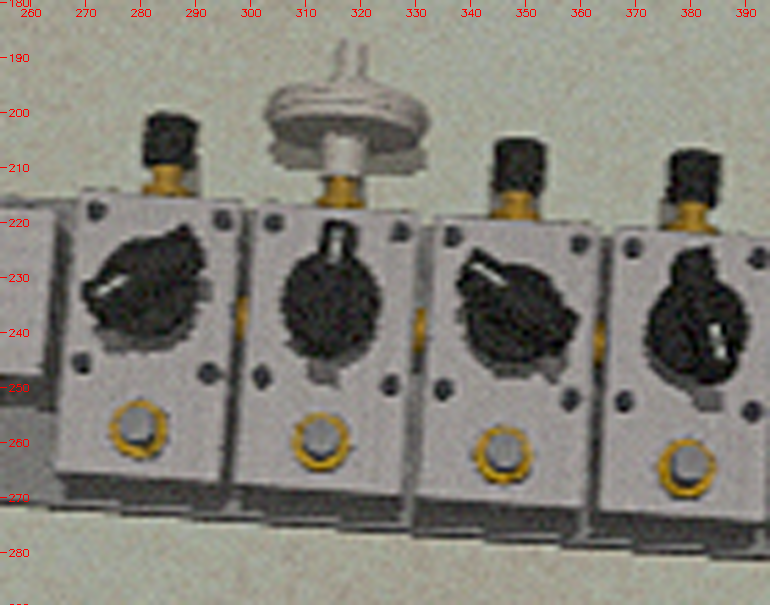

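View pics/sc.png

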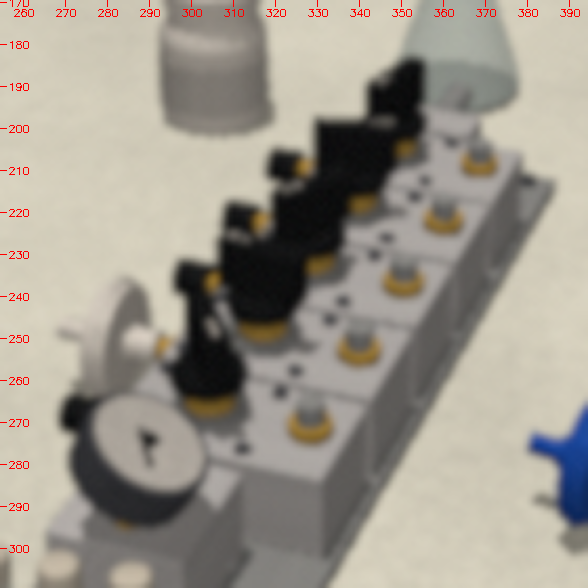

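```bash
cat > h.py <<'E'
import numpy as np, cv2
from rig import optics
from scipy.optimize import least_squares
C={n:optics.camera_params(n) for n in("side","top")}
def proj(n,P):
    p=C[n];V=np.array(p["view"]);q=np.atleast_2d(P)@V[:3,:3].T+V[:3,3]
    return np.c_[p["fx"]*q[:,0]/q[:,2]+p["cx"],p["fy"]*q[:,1]/q[:,2]+p["cy"]]
def tri(a,b): 
    r=least_squares(lambda X:np.r_[proj("side",X)[0]-a,proj("top",X)[0]-b],[.4,0,.05]);return r.x,r.fun
E
python3 - <<'E'
from h import *
S=np.array([(328.5,265.5),(340,250),(350.5,234.5),(360,219.5),(368.5,206.5)])
T=np.array([(279.5,257),(313,259),(346,261.8),(379.5,264.2)])
for s,t in zip(S,T): x,f=tri(s,t);print(x.round(4),f.round(2))
def model(q):
    c,s=np.cos(q[2]),np.sin(q[2]);u=np.array([-s,c]);f=np.array([c,s])
    k=np.array([q[:2]+u*(.062*(1-i)) for i in range(5)])  # q: knob axis of line 1(filter)=index1
    return k,f
def res(q):
    k,f=model(q);P=np.c_[k-.046*f,np.full(5,.066)]
    return np.r_[(proj("side",P)-S).ravel(),(proj("top",P[:4])-T).ravel()]
r=least_squares(res,[.45,0,0]);print(r.x,np.degrees(r.x[2]));print(r.fun.reshape(-1,2).round(1))
k,f=model(r.x);print("knobs",k.round(4))
im=cv2.imread("pics/top0.png");g=cv2.resize(np.clip(255*(im[205:265,290:350]/255.)**.45,0,255).astype(np.uint8),None,fx=10,fy=10,interpolation=cv2.INTER_CUBIC)
im=cv2.imread("pics/side0.png");h=cv2.resize(np.clip(255*(im[205:265,290:350]/255.)**.45,0,255).astype(np.uint8),None,fx=10,fy=10,interpolation=cv2.INTER_CUBIC)
for n,G in(("top",g),("side",h)):
  th=np.linspace(0,6.3,80)
  P=np.c_[r.x[0]+.017*np.cos(th),r.x[1]+.017*np.sin(th),np.full(80,.073)]
  for d,col in((P,(0,255,0)),(np.r_[[[*r.x[:2],.099]],[[*r.x[:2],.086]]],(0,0,255))):
    for u,v in proj(n,d): cv2.circle(G,(int((u-290+.5)*10),int((v-205+.5)*10)),2,col,-1)
  print(n,proj(n,[[*r.x[:2],.099]]))
cv2.imwrite("pics/knob.png",cv2.resize(np.hstack([g,h]),None,fx=.66,fy=.66))
E
```

```text
[0.5234 0.1087 0.0663] [ 0.52  0.12 -0.09 -0.55]
[0.5243 0.0468 0.0611] [ 0.21  0.05 -0.03 -0.21]
[ 0.5239 -0.0145  0.0602] [ 0.34  0.07 -0.05 -0.32]
[ 0.5237 -0.0764  0.0612] [ 0.41  0.08 -0.05 -0.37]
[5.69147334e-01 4.87241834e-02 4.36660127e-04] 0.025018782363064637
[[ 0.3  0.9]
 [ 0.5 -1.5]
 [ 0.5 -2.1]
 [ 0.6 -1.7]
 [ 0.7 -1.9]
 [-1.2 -0.5]
 [-1.2 -0.1]
 [-0.6 -0.5]
 [-0.4 -0.5]]
knobs [[ 0.5691  0.1107]
 [ 0.5691  0.0487]
 [ 0.5692 -0.0133]
 [ 0.5692 -0.0753]
 [ 0.5692 -0.1373]]
top [[313.46823778 230.66021549]]
side [[317.18271604 228.69837067]]
```

View pics/knob.png

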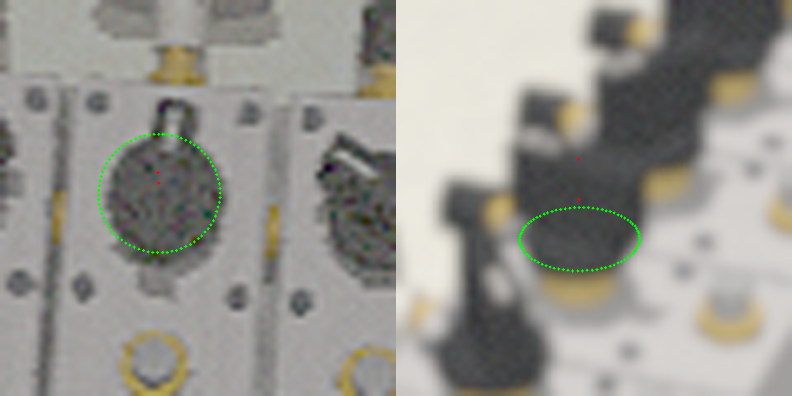

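The crop confirms it: the second line from the gauge has the white filter. Its bar points almost along +x, at a yaw of about -7°, and its knob axis is near (0.568, 0.047). The jaws will go across y with the +82° option, which leaves joint 6 room to turn clockwise. Next I move above it.

Request:
send_rows([
  [0,0,0.134,18,31,0,0.66],
  [0,0,0.134,18,31,0,0.66],
  [0,0,0.134,18,31,0,0.66],
  [0,0,0.134,18,31,0,0.66],
  [0,0,0.134,18,31,0,0.66],
  [0,0,0.134,18,31,0,0.66],
  [0,0,0.134,18,31,0,0.66],
  [0,0,0.134,18,31,0,0.66],
  [0,0,0.134,18,31,0,0.66],
  [0,0,0.134,18,31,0,0.66],
], force=20)

```text
time_s: 1.1
tool_pos: [0.3773, -0.246, 0.2137]
eef_rot: [[0.147, -0.012, 0.989], [-0.989, 0.002, 0.147], [-0.004, -1.0, -0.012]]
wrist_force: [0.8, -0.5, 0.5]
finger_gap: 0.03
```

Request:
send_rows([
  [0,0,0.134,18,31,0,0.66],
  [0,0,0.134,18,31,0,0.66],
  [0,0,0.134,18,31,0,0.66],
  [0,0,0.134,18,31,0,0.66],
  [0,0,0.134,18,31,0,0.66],
  [0,0,0.134,18,31,0,0.66],
  [0,0,0.134,18,31,0,0.66],
  [0,0,0.134,18,31,0,0.66],
])

```text
time_s: 1.9
tool_pos: [0.5242, 0.0142, 0.2105]
eef_rot: [[0.954, -0.011, 0.3], [-0.3, -0.011, 0.954], [-0.007, -1.0, -0.014]]
wrist_force: [0.2, -0.4, -0.4]
finger_gap: 0.0297
```

Request:
send_rows([
  [0.011,-0.011,0.1,22,17,-20,0.66],
  [0,0,0.07,22,16,-20,0.66],
  [0,0,0,0,0,-20,0.66],
  [0,0,0,0,0,-10,0.66],
  [0,0,0,0,0,0,0.66],
])

```text
time_s: 2.4
tool_pos: [0.57, 0.0541, 0.1355]
eef_rot: [[0.993, -0.002, 0.116], [-0.116, 0.001, 0.993], [-0.002, -1.0, 0.001]]
wrist_force: [0.2, -1.1, -0.2]
finger_gap: 0.03
```

```bash
cat > look.py <<'E'
import sys
from h import *
from rig import arm
o=arm.observe();p=o["tool_pos"];R=o["eef_rot"];print(o["time_s"],p.round(4),o["joint_positions"].round(1),o["wrist_force"].round(2),o["wrist_torque"].round(3),o["finger_gap"],"jaw",np.degrees(np.arctan2(R[1,2],R[0,2])).round(2),"y",R[:,1].round(4))
def shot(tag,x0=270,y0=170,w=100,h=120,s=5):
    G=[]
    for n in("top","side"):
        im=optics.get_image(n)[:,:,::-1][y0:y0+h,x0:x0+w]
        im=cv2.resize(np.clip(255*(im/255.)**.6,0,255).astype(np.uint8),None,fx=s,fy=s,interpolation=cv2.INTER_CUBIC)[:,:]
        g=o["finger_gap"]/2
        for q,c in((p,(0,0,255)),(p+R[:,2]*(g+.0135),(0,255,0)),(p-R[:,2]*(g+.0135),(0,255,0)),(p+R[:,2]*g,(255,0,0)),(p-R[:,2]*g,(255,0,0))):
            u,v=proj(n,q)[0];cv2.circle(im,(int((u-x0+.5)*s),int((v-y0+.5)*s)),3,c,-1)
        G.append(im)
    G=np.hstack(G);k=min(1,800/G.shape[1]);cv2.imwrite(f"pics/{tag}.png",cv2.resize(G,None,fx=k,fy=k))
if len(sys.argv)>1: shot(sys.argv[1])
E
python3 look.py hover
```

```text
2.4 [0.57   0.0541 0.1355] [  2.    1.1  83.6   0.1  95.4 -81.3] [ 0.18 -1.07 -0.18] [ 0.065 -0.107 -0.024] 0.02999571752847145 jaw 83.32 y [-0.0021  0.0012 -1.    ]
```

View pics/hover.png

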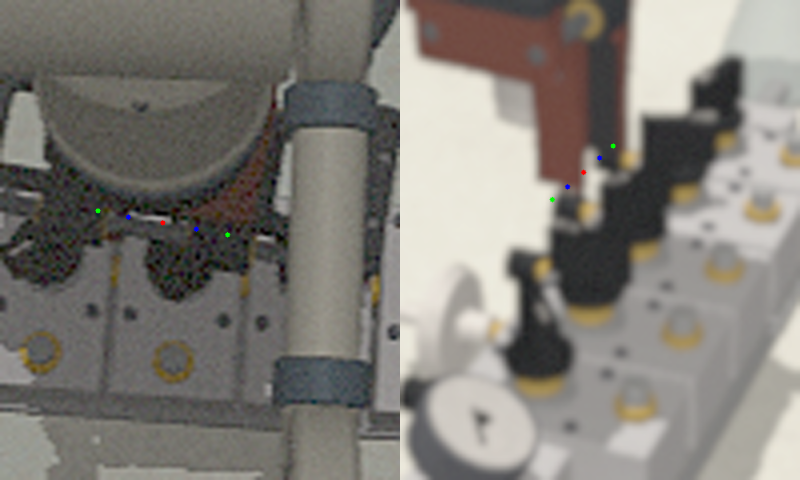

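The hover view shows the fingers above the filter line's knob. The projected tips match the visible near finger at crop (561,186) to about 1–2 px. I'll shift to the axis and then descend straight down.

Request:
send_rows([
  [0,0,0,-1,-6,-5,0.66],
  [0,0,0,0,0,0,0.66],
  [0,0,0,0,0,0,0.66],
])

```text
time_s: 2.8
tool_pos: [0.5705, 0.0461, 0.1362]
eef_rot: [[0.993, 0.007, 0.119], [-0.119, 0.001, 0.993], [0.007, -1.0, 0.002]]
wrist_force: [0.4, -0.3, 0.4]
finger_gap: 0.0301
```

```bash
python3 look.py
```

```text
2.8 [0.5705 0.0461 0.1362] [  1.2   0.6  84.    0.1  95.  -82. ] [ 0.44 -0.35  0.42] [ 0.096 -0.123  0.015] 0.030102031145578842 jaw 83.17 y [ 0.0067  0.0011 -1.    ]
```

Request:
send_rows([
  [0,0,0,-1,1,-15,0.66],
  [0,0,0,0,0,-15,0.66],
  [0,0,0,0,0,-5,0.66],
  [0,0,0,0,0,0,0.66],
])

```text
time_s: 3.2
tool_pos: [0.5692, 0.0468, 0.0986]
eef_rot: [[0.993, 0.008, 0.12], [-0.12, 0.001, 0.993], [0.008, -1.0, 0.002]]
wrist_force: [-0.6, 0.2, 0.9]
finger_gap: 0.0298
```

Run:
```python
from look import *
for i in range(6):
    optics.get_image("top"); o=arm.observe();print(o["tool_pos"].round(4),o["wrist_force"].round(2),o["wrist_torque"].round(3),o["effort"].round(3)[[0,5]],o["eef_rot"][:,1].round(3))
shot("low")
```

```text
3.2 [0.5692 0.0468 0.0986] [  1.2   1.   87.5   0.1  91.1 -81.9] [-0.59  0.21  0.85] [-0.023 -0.125 -0.008] 0.029773812354637483 jaw 83.12 y [ 0.0078  0.0012 -1.    ]
[0.5692 0.0468 0.0989] [0.17 0.26 0.  ] [ 0.037 -0.144  0.039] [-0.025  0.   ] [ 0.008  0.001 -1.   ]
[0.5696 0.0468 0.0997] [0.11 0.41 0.41] [ 0.011 -0.145 -0.052] [-0.014  0.001] [ 0.009  0.001 -1.   ]
[0.57   0.0468 0.1003] [-0.03  0.24  0.61] [ 0.006 -0.102  0.034] [-0.009  0.   ] [ 0.01   0.001 -1.   ]
[0.5702 0.0468 0.1008] [ 0.34  0.74 -0.3 ] [ 0.003 -0.138  0.059] [-0.003  0.   ] [ 0.011  0.001 -1.   ]
[0.5704 0.0468 0.101 ] [ 0.44  0.55 -0.14] [ 0.04  -0.15  -0.001] [0.001 0.   ] [ 0.011  0.001 -1.   ]
[0.5704 0.0468 0.1011] [ 0.48  0.98 -0.46] [ 0.076 -0.087  0.002] [0.002 0.   ] [ 0.011  0.001 -1.   ]
```

View pics/low.png

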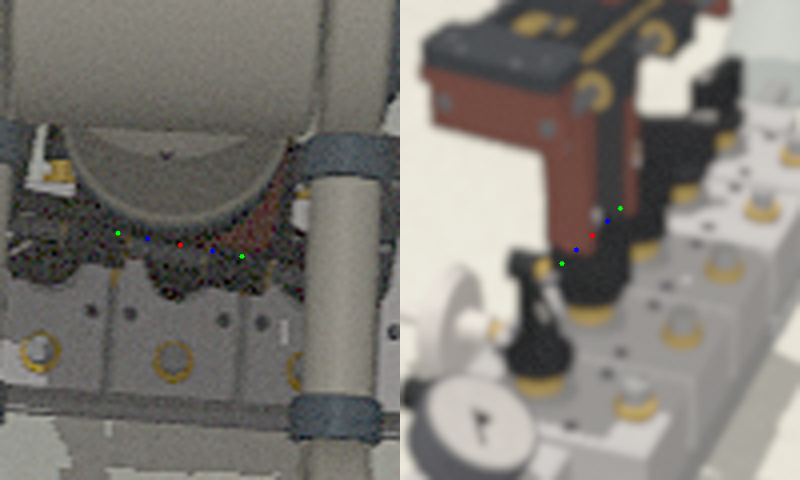

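The view shows the two fingers straddling the bar (crop 592,236), centred on the skirt, with the neighbours clear. Next I go down to a TCP height of about 0.078.

Request:
send_rows([
  [0,0.011,0,-1,0,-10,0.66],
  [0,0,0,0,0,-10,0.66],
  [0,0,0,0,0,-2,0.66],
  [0,0,0,0,0,0,0.66],
  [0,0,0,0,0,0,0.66],
])

```text
time_s: 4.1
tool_pos: [0.569, 0.0467, 0.0766]
eef_rot: [[0.993, -0.001, 0.12], [-0.12, 0.001, 0.993], [-0.002, -1.0, 0.001]]
wrist_force: [-0.6, -0.4, 0.1]
finger_gap: 0.0298
```

```bash
cat > st.py <<'E'
from rig import arm, optics
import numpy as np
F=[];T=[]
for i in range(4):
    if i: optics.get_image("side")
    o=arm.observe();F.append(o["wrist_force"]);T.append(o["wrist_torque"])
    R=o["eef_rot"];print(o["time_s"],o["tool_pos"].round(4),"J6",o["joint_positions"][5].round(2),"e6",o["effort"][5].round(4),"tz",T[-1][2].round(3),"gap",round(o["finger_gap"],4),"jaw",np.degrees(np.arctan2(R[1,2],R[0,2])).round(2),"y",R[:,1].round(3))
print("F",np.mean(F,0).round(2),"T",np.mean(T,0).round(3))
E
python3 st.py
```

```text
4.1 [0.569  0.0467 0.0766] J6 -81.88 e6 0.0001 tz -0.02 gap 0.0298 jaw 83.12 y [-0.001  0.001 -1.   ]
4.15 [0.5691 0.0468 0.0767] J6 -81.88 e6 0.0001 tz -0.001 gap 0.0297 jaw 83.12 y [-0.001  0.001 -1.   ]
4.2 [0.5692 0.0468 0.0769] J6 -81.88 e6 0.0001 tz -0.033 gap 0.0297 jaw 83.12 y [-0.001  0.001 -1.   ]
4.25 [0.5693 0.0468 0.0772] J6 -81.88 e6 0.0001 tz 0.007 gap 0.0301 jaw 83.12 y [-0.     0.001 -1.   ]
F [0.02 0.09 0.23] T [ 0.069 -0.139 -0.012]
```

Request:
send_rows([
  [0,0,0,0,0,0,0.8],
  [0,0,0,0,0,0,0.9],
  [0,0,0,0,0,0,1],
  [0,0,0,0,0,0,1],
  [0,0,0,0,0,0,1],
  [0,0,0,0,0,0,1],
], force=30)

```text
time_s: 4.85
tool_pos: [0.5697, 0.0472, 0.078]
eef_rot: [[0.993, 0.001, 0.119], [-0.119, 0.002, 0.993], [0.001, -1.0, 0.002]]
wrist_force: [-0.1, -0.0, -1.1]
finger_gap: 0.0122
```

```bash
python3 st.py
```

```text
4.85 [0.5697 0.0472 0.078 ] J6 -81.89 e6 0.0197 tz 0.002 gap 0.0122 jaw 83.15 y [ 0.001  0.002 -1.   ]
4.9 [0.5697 0.0472 0.078 ] J6 -81.89 e6 0.0202 tz -0.035 gap 0.0117 jaw 83.15 y [ 0.001  0.002 -1.   ]
4.95 [0.5697 0.0472 0.078 ] J6 -81.89 e6 0.0208 tz 0.03 gap 0.0119 jaw 83.15 y [ 0.001  0.002 -1.   ]
5.0 [0.5697 0.0472 0.078 ] J6 -81.89 e6 0.021 tz 0.014 gap 0.0117 jaw 83.15 y [ 0.001  0.002 -1.   ]
F [ 0.19  0.51 -0.61] T [ 0.049 -0.177  0.003]
```

Request:
send_rows([
  [0,0,-0.02,0,0,0,1],
  [0,0,-0.02,0,0,0,1],
  [0,0,-0.02,0,0,0,1],
  [0,0,-0.02,0,0,0,1],
  [0,0,-0.02,0,0,0,1],
  [0,0,-0.02,0,0,0,1],
])

```text
time_s: 5.6
tool_pos: [0.5697, 0.0473, 0.078]
eef_rot: [[0.969, 0.001, 0.247], [-0.247, 0.002, 0.969], [0.001, -1.0, 0.002]]
wrist_force: [0.3, 0.7, -0.2]
finger_gap: 0.0117
```

```bash
python3 st.py
```

```text
5.6 [0.5697 0.0473 0.078 ] J6 -74.45 e6 -0.1523 tz 0.203 gap 0.0117 jaw 75.72 y [ 0.001  0.002 -1.   ]
5.65 [0.5697 0.0473 0.078 ] J6 -74.39 e6 -0.0879 tz 0.071 gap 0.0118 jaw 75.66 y [ 0.001  0.002 -1.   ]
5.7 [0.5697 0.0473 0.078 ] J6 -74.49 e6 0.1521 tz -0.05 gap 0.0119 jaw 75.76 y [ 0.001  0.002 -1.   ]
5.75 [0.5697 0.0472 0.078 ] J6 -74.53 e6 0.0354 tz -0.03 gap 0.012 jaw 75.8 y [ 0.001  0.002 -1.   ]
F [ 0.1   0.58 -0.08] T [ 0.097 -0.176  0.049]
```

Request:
send_rows([
  [0,0,-0.02,0,0,0,1],
  [0,0,-0.02,0,0,0,1],
  [0,0,-0.02,0,0,0,1],
  [0,0,-0.02,0,0,0,1],
  [0,0,-0.02,0,0,0,1],
  [0,0,0,0,0,0,1],
])

```text
time_s: 6.35
tool_pos: [0.5697, 0.0474, 0.078]
eef_rot: [[0.937, 0.002, 0.349], [-0.349, 0.002, 0.937], [0.001, -1.0, 0.002]]
wrist_force: [0.3, 0.8, -1.1]
finger_gap: 0.0118
```

```bash
python3 st.py
```

```text
6.35 [0.5697 0.0474 0.078 ] J6 -68.3 e6 0.1703 tz 0.022 gap 0.0118 jaw 69.57 y [ 0.002  0.002 -1.   ]
6.4 [0.5697 0.0473 0.078 ] J6 -68.33 e6 0.0462 tz -0.066 gap 0.0119 jaw 69.6 y [ 0.002  0.002 -1.   ]
6.45 [0.5697 0.0474 0.078 ] J6 -68.35 e6 -0.0047 tz -0.029 gap 0.0119 jaw 69.63 y [ 0.002  0.002 -1.   ]
6.5 [0.5697 0.0473 0.078 ] J6 -68.36 e6 -0.0352 tz -0.027 gap 0.0118 jaw 69.63 y [ 0.002  0.002 -1.   ]
F [ 0.5   0.74 -0.67] T [ 0.064 -0.155 -0.025]
```

Request:
send_rows([
  [0,0,-0.02,0,0,0,1],
  [0,0,-0.02,0,0,0,1],
  [0,0,-0.015,0,0,0,1],
  [0,0,0,0,0,0,1],
])

```text
time_s: 6.9
tool_pos: [0.5698, 0.0474, 0.078]
eef_rot: [[0.915, 0.002, 0.403], [-0.403, 0.002, 0.915], [0.001, -1.0, 0.002]]
wrist_force: [0.5, 0.9, -0.8]
finger_gap: 0.0122
```

```bash
python3 st.py
```

```text
6.9 [0.5698 0.0474 0.078 ] J6 -64.94 e6 0.146 tz -0.009 gap 0.0122 jaw 66.22 y [ 0.002  0.002 -1.   ]
6.95 [0.5698 0.0474 0.078 ] J6 -64.96 e6 0.0515 tz -0.0 gap 0.0119 jaw 66.24 y [ 0.002  0.002 -1.   ]
7.0 [0.5698 0.0474 0.078 ] J6 -64.98 e6 0.0135 tz -0.03 gap 0.0119 jaw 66.26 y [ 0.002  0.002 -1.   ]
7.05 [0.5698 0.0473 0.078 ] J6 -64.99 e6 -0.0168 tz -0.021 gap 0.0115 jaw 66.26 y [ 0.002  0.002 -1.   ]
F [ 0.36  0.92 -0.63] T [ 0.072 -0.156 -0.015]
```

Request:
send_rows([
  [0,0,-0.02,0,0,0,1],
  [0,0,-0.02,0,0,0,1],
  [0,0,-0.015,0,0,0,1],
  [0,0,0,0,0,0,1],
])

```text
time_s: 7.45
tool_pos: [0.5698, 0.0474, 0.078]
eef_rot: [[0.89, 0.002, 0.456], [-0.456, 0.002, 0.89], [0.001, -1.0, 0.002]]
wrist_force: [0.4, 0.5, -0.8]
finger_gap: 0.0114
```

```bash
python3 st.py
```

```text
7.45 [0.5698 0.0474 0.078 ] J6 -61.56 e6 0.1464 tz -0.001 gap 0.0114 jaw 62.85 y [ 0.002  0.002 -1.   ]
7.5 [0.5698 0.0474 0.078 ] J6 -61.58 e6 0.052 tz -0.029 gap 0.0117 jaw 62.87 y [ 0.002  0.002 -1.   ]
7.55 [0.5698 0.0474 0.078 ] J6 -61.6 e6 0.0141 tz -0.021 gap 0.0116 jaw 62.89 y [ 0.002  0.002 -1.   ]
7.6 [0.5698 0.0474 0.078 ] J6 -61.61 e6 -0.0165 tz 0.02 gap 0.0121 jaw 62.89 y [ 0.002  0.002 -1.   ]
F [ 0.2   0.28 -0.59] T [ 0.114 -0.163 -0.008]
```

Request:
send_rows([
  [0,0,-0.02,0,0,0,1],
  [0,0,-0.02,0,0,0,1],
  [0,0,-0.02,0,0,0,1],
  [0,0,0,0,0,0,1],
])

```text
time_s: 8.0
tool_pos: [0.5698, 0.0475, 0.078]
eef_rot: [[0.859, 0.002, 0.513], [-0.513, 0.002, 0.859], [0.001, -1.0, 0.003]]
wrist_force: [0.5, 1.0, 0.4]
finger_gap: 0.0119
```

```bash
python3 st.py
```

```text
8.0 [0.5698 0.0475 0.078 ] J6 -57.87 e6 0.1683 tz 0.001 gap 0.0119 jaw 59.16 y [ 0.002  0.002 -1.   ]
8.05 [0.5698 0.0475 0.078 ] J6 -57.9 e6 0.0459 tz -0.057 gap 0.0121 jaw 59.2 y [ 0.002  0.002 -1.   ]
8.1 [0.5698 0.0475 0.078 ] J6 -57.92 e6 -0.0046 tz -0.098 gap 0.012 jaw 59.22 y [ 0.002  0.002 -1.   ]
8.15 [0.5698 0.0475 0.078 ] J6 -57.93 e6 -0.0352 tz -0.037 gap 0.0117 jaw 59.22 y [ 0.002  0.002 -1.   ]
F [ 0.68  0.85 -0.52] T [ 0.103 -0.154 -0.048]
```

Request:
send_rows([
  [0,0,-0.02,0,0,0,1],
  [0,0,-0.02,0,0,0,1],
  [0,0,-0.02,0,0,0,1],
  [0,0,0,0,0,0,1],
])

```text
time_s: 8.55
tool_pos: [0.5698, 0.0475, 0.078]
eef_rot: [[0.824, 0.002, 0.566], [-0.566, 0.002, 0.824], [0.001, -1.0, 0.003]]
wrist_force: [0.6, 0.0, -0.2]
finger_gap: 0.0115
```

```bash
python3 st.py
```

```text
8.55 [0.5698 0.0475 0.078 ] J6 -54.2 e6 0.1679 tz 0.024 gap 0.0115 jaw 55.5 y [ 0.002  0.002 -1.   ]
8.6 [0.5698 0.0475 0.078 ] J6 -54.23 e6 0.0455 tz 0.043 gap 0.0118 jaw 55.53 y [ 0.002  0.002 -1.   ]
8.65 [0.5698 0.0475 0.078 ] J6 -54.25 e6 -0.005 tz -0.041 gap 0.0118 jaw 55.55 y [ 0.002  0.002 -1.   ]
8.7 [0.5698 0.0475 0.0779] J6 -54.26 e6 -0.0353 tz -0.006 gap 0.0118 jaw 55.56 y [ 0.002  0.002 -1.   ]
F [ 0.45  0.6  -0.4 ] T [ 0.134 -0.179  0.005]
```

Request:
send_rows([
  [0,0,-0.02,0,0,0,1],
  [0,0,-0.02,0,0,0,1],
  [0,0,-0.02,0,0,0,1],
  [0,0,0,0,0,0,1],
])

```text
time_s: 9.1
tool_pos: [0.5698, 0.0475, 0.078]
eef_rot: [[0.786, 0.002, 0.618], [-0.618, 0.002, 0.786], [0.001, -1.0, 0.003]]
wrist_force: [0.3, 0.5, 0.2]
finger_gap: 0.0116
```

```bash
python3 st.py
```

```text
9.1 [0.5698 0.0475 0.078 ] J6 -50.52 e6 0.1681 tz 0.01 gap 0.0116 jaw 51.83 y [ 0.002  0.002 -1.   ]
9.15 [0.5698 0.0475 0.078 ] J6 -50.56 e6 0.0456 tz -0.018 gap 0.0119 jaw 51.86 y [ 0.002  0.002 -1.   ]
9.2 [0.5698 0.0475 0.078 ] J6 -50.58 e6 -0.0049 tz -0.046 gap 0.0117 jaw 51.89 y [ 0.002  0.002 -1.   ]
9.25 [0.5698 0.0475 0.078 ] J6 -50.58 e6 -0.0352 tz -0.05 gap 0.0124 jaw 51.89 y [ 0.002  0.002 -1.   ]
F [ 0.64  0.87 -0.41] T [ 0.122 -0.162 -0.026]
```

Request:
send_rows([
  [0,0,-0.02,0,0,0,1],
  [0,0,-0.02,0,0,0,1],
  [0,0,-0.02,0,0,0,1],
  [0,0,0,0,0,0,1],
])

```text
time_s: 9.65
tool_pos: [0.5698, 0.0476, 0.078]
eef_rot: [[0.745, 0.002, 0.667], [-0.667, 0.001, 0.745], [0.001, -1.0, 0.003]]
wrist_force: [0.9, 1.2, -0.3]
finger_gap: 0.0118
```

```bash
python3 st.py
```

```text
9.65 [0.5698 0.0476 0.078 ] J6 -46.85 e6 0.1681 tz -0.052 gap 0.0118 jaw 48.16 y [ 0.002  0.001 -1.   ]
9.7 [0.5698 0.0476 0.078 ] J6 -46.88 e6 0.0456 tz -0.079 gap 0.0119 jaw 48.19 y [ 0.003  0.001 -1.   ]
9.75 [0.5698 0.0476 0.078 ] J6 -46.9 e6 -0.0049 tz -0.015 gap 0.012 jaw 48.21 y [ 0.002  0.001 -1.   ]
9.8 [0.5698 0.0476 0.078 ] J6 -46.91 e6 -0.0351 tz -0.038 gap 0.012 jaw 48.22 y [ 0.002  0.001 -1.   ]
F [ 0.59  0.83 -0.33] T [ 0.101 -0.174 -0.046]
```

Request:
send_rows([
  [0,0,-0.02,0,0,0,1],
  [0,0,-0.02,0,0,0,1],
  [0,0,-0.02,0,0,0,1],
  [0,0,0,0,0,0,1],
])

```text
time_s: 10.2
tool_pos: [0.5699, 0.0476, 0.078]
eef_rot: [[0.701, 0.003, 0.713], [-0.713, 0.001, 0.701], [0.001, -1.0, 0.003]]
wrist_force: [0.1, 0.5, -1.0]
finger_gap: 0.0117
```

```bash
python3 st.py
```

```text
10.2 [0.5699 0.0476 0.078 ] J6 -43.17 e6 0.1681 tz -0.008 gap 0.0117 jaw 44.49 y [ 0.003  0.001 -1.   ]
10.25 [0.5699 0.0476 0.078 ] J6 -43.21 e6 0.0457 tz -0.076 gap 0.012 jaw 44.53 y [ 0.003  0.001 -1.   ]
10.3 [0.5699 0.0476 0.078 ] J6 -43.23 e6 -0.0048 tz -0.069 gap 0.0119 jaw 44.55 y [ 0.003  0.001 -1.   ]
10.35 [0.5699 0.0476 0.078 ] J6 -43.24 e6 -0.0351 tz -0.11 gap 0.0116 jaw 44.56 y [ 0.003  0.001 -1.   ]
F [ 0.36  0.67 -0.48] T [ 0.137 -0.17  -0.066]
```

Request:
send_rows([
  [0,0,-0.02,0,0,0,1],
  [0,0,-0.02,0,0,0,1],
  [0,0,-0.02,0,0,0,1],
  [0,0,0,0,0,0,1],
])

```text
time_s: 10.75
tool_pos: [0.5699, 0.0476, 0.078]
eef_rot: [[0.654, 0.003, 0.757], [-0.757, 0.001, 0.654], [0.001, -1.0, 0.003]]
wrist_force: [0.1, 1.2, -0.6]
finger_gap: 0.012
```

```bash
python3 st.py
```

```text
10.75 [0.5699 0.0476 0.078 ] J6 -39.5 e6 0.1682 tz 0.028 gap 0.012 jaw 40.82 y [ 0.003  0.001 -1.   ]
10.8 [0.5699 0.0476 0.078 ] J6 -39.53 e6 0.0458 tz -0.048 gap 0.012 jaw 40.86 y [ 0.003  0.001 -1.   ]
10.85 [0.5699 0.0477 0.078 ] J6 -39.55 e6 -0.0048 tz -0.069 gap 0.0117 jaw 40.88 y [ 0.003  0.001 -1.   ]
10.9 [0.5699 0.0476 0.078 ] J6 -39.56 e6 -0.0351 tz -0.001 gap 0.0116 jaw 40.89 y [ 0.003  0.001 -1.   ]
F [ 0.38  1.09 -0.63] T [ 0.111 -0.198 -0.023]
```

Request:
send_rows([
  [0,0,-0.02,0,0,0,1],
  [0,0,-0.02,0,0,0,1],
  [0,0,-0.02,0,0,0,1],
  [0,0,0,0,0,0,1],
])

```text
time_s: 11.3
tool_pos: [0.5699, 0.0477, 0.078]
eef_rot: [[0.604, 0.003, 0.797], [-0.797, 0.001, 0.604], [0.001, -1.0, 0.003]]
wrist_force: [1.1, 1.2, -0.7]
finger_gap: 0.0119
```

```bash
python3 st.py
```

```text
11.3 [0.5699 0.0477 0.078 ] J6 -35.82 e6 0.1683 tz 0.011 gap 0.0119 jaw 37.16 y [ 0.003  0.001 -1.   ]
11.35 [0.5699 0.0477 0.078 ] J6 -35.86 e6 0.0458 tz -0.035 gap 0.0115 jaw 37.2 y [ 0.003  0.001 -1.   ]
11.4 [0.5699 0.0477 0.078 ] J6 -35.88 e6 -0.0047 tz -0.005 gap 0.0123 jaw 37.22 y [ 0.003  0.001 -1.   ]
11.45 [0.5699 0.0477 0.078 ] J6 -35.89 e6 -0.035 tz -0.059 gap 0.0116 jaw 37.22 y [ 0.003  0.001 -1.   ]
F [ 0.88  1.   -0.65] T [ 0.137 -0.192 -0.022]
```

Request:
send_rows([
  [0,0,-0.02,0,0,0,1],
  [0,0,-0.02,0,0,0,1],
  [0,0,-0.02,0,0,0,1],
  [0,0,0,0,0,0,1],
])

```text
time_s: 11.85
tool_pos: [0.57, 0.0477, 0.078]
eef_rot: [[0.552, 0.003, 0.834], [-0.834, 0.001, 0.552], [0.001, -1.0, 0.003]]
wrist_force: [-0.4, 1.4, -1.0]
finger_gap: 0.0116
```

```bash
python3 st.py
```

```text
11.85 [0.57   0.0477 0.078 ] J6 -32.15 e6 0.1684 tz 0.028 gap 0.0116 jaw 33.49 y [ 0.003  0.001 -1.   ]
11.9 [0.57   0.0477 0.078 ] J6 -32.18 e6 0.0459 tz -0.044 gap 0.0118 jaw 33.52 y [ 0.003  0.001 -1.   ]
11.95 [0.57   0.0477 0.078 ] J6 -32.2 e6 -0.0047 tz -0.034 gap 0.0119 jaw 33.55 y [ 0.003  0.001 -1.   ]
12.0 [0.57   0.0477 0.078 ] J6 -32.21 e6 -0.035 tz -0.071 gap 0.012 jaw 33.55 y [ 0.003  0.001 -1.   ]
F [ 0.55  1.31 -0.53] T [ 0.133 -0.2   -0.03 ]
```

Request:
send_rows([
  [0,0,-0.02,0,0,0,1],
  [0,0,-0.02,0,0,0,1],
  [0,0,-0.02,0,0,0,1],
  [0,0,0,0,0,0,1],
])

```text
time_s: 12.4
tool_pos: [0.57, 0.0477, 0.078]
eef_rot: [[0.497, 0.003, 0.868], [-0.868, 0.001, 0.497], [0.001, -1.0, 0.003]]
wrist_force: [0.4, 0.7, -1.8]
finger_gap: 0.0121
```

```bash
python3 st.py
```

```text
12.4 [0.57   0.0477 0.078 ] J6 -28.47 e6 0.1684 tz -0.051 gap 0.0121 jaw 29.82 y [ 0.003  0.001 -1.   ]
12.45 [0.57   0.0477 0.078 ] J6 -28.51 e6 0.0459 tz -0.018 gap 0.0113 jaw 29.86 y [ 0.003  0.001 -1.   ]
12.5 [0.57   0.0477 0.078 ] J6 -28.53 e6 -0.0046 tz -0.102 gap 0.012 jaw 29.88 y [ 0.003  0.001 -1.   ]
12.55 [0.57   0.0477 0.078 ] J6 -28.53 e6 -0.035 tz 0.005 gap 0.0119 jaw 29.89 y [ 0.003  0.001 -1.   ]
F [ 0.69  1.19 -1.13] T [ 0.144 -0.194 -0.042]
```

Request:
send_rows([
  [0,0,-0.02,0,0,0,1],
  [0,0,-0.02,0,0,0,1],
  [0,0,-0.02,0,0,0,1],
  [0,0,0,0,0,0,1],
])

```text
time_s: 12.95
tool_pos: [0.57, 0.0478, 0.078]
eef_rot: [[0.441, 0.003, 0.898], [-0.898, 0.001, 0.441], [0.001, -1.0, 0.003]]
wrist_force: [0.4, 1.4, -0.5]
finger_gap: 0.012
```

```bash
python3 st.py
```

```text
12.95 [0.57   0.0478 0.078 ] J6 -24.8 e6 0.1684 tz 0.003 gap 0.012 jaw 26.16 y [ 0.003  0.001 -1.   ]
13.0 [0.57   0.0478 0.078 ] J6 -24.83 e6 0.046 tz -0.012 gap 0.012 jaw 26.19 y [ 0.003  0.001 -1.   ]
13.05 [0.57   0.0477 0.078 ] J6 -24.85 e6 -0.0046 tz -0.093 gap 0.0119 jaw 26.21 y [ 0.003  0.001 -1.   ]
13.1 [0.57   0.0477 0.078 ] J6 -24.86 e6 -0.0349 tz -0.016 gap 0.0116 jaw 26.22 y [ 0.003  0.001 -1.   ]
F [ 0.6  1.  -0.7] T [ 0.146 -0.211 -0.03 ]
```

Total so far is 0.994 rad with no seat felt yet.

Request:
send_rows([
  [0,0,-0.02,0,0,0,1],
  [0,0,-0.02,0,0,0,1],
  [0,0,-0.02,0,0,0,1],
  [0,0,0,0,0,0,1],
])

```text
time_s: 13.5
tool_pos: [0.5701, 0.0478, 0.078]
eef_rot: [[0.383, 0.003, 0.924], [-0.924, 0.0, 0.383], [0.001, -1.0, 0.003]]
wrist_force: [2.2, 0.5, -0.7]
finger_gap: 0.0117
```

```bash
python3 st.py
```

```text
13.5 [0.5701 0.0478 0.078 ] J6 -21.12 e6 0.1685 tz -0.036 gap 0.0117 jaw 22.49 y [ 0.003  0.    -1.   ]
13.55 [0.5701 0.0478 0.078 ] J6 -21.15 e6 0.046 tz -0.044 gap 0.012 jaw 22.52 y [ 0.003  0.    -1.   ]
13.6 [0.5701 0.0478 0.078 ] J6 -21.18 e6 -0.0045 tz -0.038 gap 0.012 jaw 22.54 y [ 0.003  0.    -1.   ]
13.65 [0.5701 0.0478 0.078 ] J6 -21.18 e6 -0.0349 tz -0.097 gap 0.0122 jaw 22.55 y [ 0.004  0.    -1.   ]
F [ 1.51  1.22 -0.8 ] T [ 0.133 -0.195 -0.054]
```

Request:
send_rows([
  [0,0,-0.02,0,0,0,1],
  [0,0,-0.02,0,0,0,1],
  [0,0,-0.02,0,0,0,1],
  [0,0,0,0,0,0,1],
])

```text
time_s: 14.05
tool_pos: [0.5701, 0.0478, 0.078]
eef_rot: [[0.323, 0.004, 0.947], [-0.947, 0.0, 0.323], [0.001, -1.0, 0.003]]
wrist_force: [2.2, 0.7, -0.5]
finger_gap: 0.0117
```

```bash
python3 st.py
```

```text
14.05 [0.5701 0.0478 0.078 ] J6 -17.44 e6 0.1686 tz 0.002 gap 0.0117 jaw 18.82 y [ 0.004  0.    -1.   ]
14.1 [0.5701 0.0478 0.078 ] J6 -17.48 e6 0.0461 tz -0.061 gap 0.0119 jaw 18.86 y [ 0.004  0.    -1.   ]
14.15 [0.5701 0.0478 0.078 ] J6 -17.5 e6 -0.0045 tz -0.085 gap 0.0118 jaw 18.88 y [ 0.004  0.    -1.   ]
14.2 [0.5701 0.0478 0.078 ] J6 -17.51 e6 -0.0349 tz -0.072 gap 0.0118 jaw 18.88 y [ 0.004  0.    -1.   ]
F [ 1.49  1.21 -0.9 ] T [ 0.144 -0.216 -0.054]
```

Request:
send_rows([
  [0,0,-0.02,0,0,0,1],
  [0,0,-0.02,0,0,0,1],
  [0,0,-0.02,0,0,0,1],
  [0,0,0,0,0,0,1],
])

```text
time_s: 14.6
tool_pos: [0.5702, 0.0479, 0.078]
eef_rot: [[0.262, 0.004, 0.965], [-0.965, 0.0, 0.262], [0.001, -1.0, 0.004]]
wrist_force: [0.3, -0.1, -1.5]
finger_gap: 0.0119
```

```bash
python3 st.py
```

```text
14.6 [0.5702 0.0479 0.078 ] J6 -13.78 e6 0.3027 tz 0.106 gap 0.0119 jaw 15.17 y [ 0.004  0.    -1.   ]
14.65 [0.5702 0.0479 0.078 ] J6 -13.82 e6 0.1776 tz 0.122 gap 0.0118 jaw 15.21 y [ 0.004  0.    -1.   ]
14.7 [0.5702 0.0479 0.078 ] J6 -13.84 e6 0.1268 tz 0.102 gap 0.012 jaw 15.23 y [ 0.004  0.    -1.   ]
14.75 [0.5702 0.0479 0.078 ] J6 -13.84 e6 0.0918 tz 0.073 gap 0.0115 jaw 15.23 y [ 0.004  0.    -1.   ]
F [ 0.9   1.13 -1.15] T [ 0.096 -0.241  0.101]
```

The seat has been touched. The e6 trace sits 0.13 N m above its free-turning pattern, so about 0.044 rad remains. I'll approach it gently.

Request:
send_rows([
  [0,0,-0.01,0,0,0,1],
  [0,0,-0.01,0,0,0,1],
  [0,0,0,0,0,0,1],
])

```text
time_s: 15.05
tool_pos: [0.5702, 0.0479, 0.078]
eef_rot: [[0.242, 0.004, 0.97], [-0.97, 0.0, 0.242], [0.001, -1.0, 0.004]]
wrist_force: [1.0, 0.2, -1.2]
finger_gap: 0.0117
```

```bash
python3 st.py
```

```text
15.05 [0.5702 0.0479 0.078 ] J6 -12.62 e6 0.3024 tz 0.228 gap 0.0117 jaw 14.02 y [ 0.004  0.    -1.   ]
15.1 [0.5702 0.0479 0.078 ] J6 -12.64 e6 0.2462 tz 0.245 gap 0.0117 jaw 14.03 y [ 0.004  0.    -1.   ]
15.15 [0.5702 0.0479 0.078 ] J6 -12.64 e6 0.2243 tz 0.174 gap 0.012 jaw 14.04 y [ 0.004  0.    -1.   ]
15.2 [0.5702 0.0479 0.078 ] J6 -12.64 e6 0.2096 tz 0.23 gap 0.0121 jaw 14.04 y [ 0.004  0.    -1.   ]
F [ 0.82  0.9  -1.04] T [ 0.14  -0.205  0.219]
```

Request:
send_rows([
  [0,0,-0.01,0,0,0,1],
  [0,0,-0.008,0,0,0,1],
  [0,0,0,0,0,0,1],
  [0,0,0,0,0,0,1],
  [0,0,0,0,0,0,1],
])

```text
time_s: 15.7
tool_pos: [0.5702, 0.0479, 0.078]
eef_rot: [[0.224, 0.004, 0.975], [-0.975, -0.0, 0.224], [0.001, -1.0, 0.004]]
wrist_force: [1.4, 0.6, -0.8]
finger_gap: 0.0118
```

```bash
python3 st.py
```

```text
15.7 [0.5702 0.0479 0.078 ] J6 -11.54 e6 0.2927 tz 0.262 gap 0.0118 jaw 12.95 y [ 0.004 -0.    -1.   ]
15.75 [0.5702 0.0479 0.078 ] J6 -11.54 e6 0.2892 tz 0.282 gap 0.0119 jaw 12.94 y [ 0.004 -0.    -1.   ]
15.8 [0.5702 0.048  0.078 ] J6 -11.54 e6 0.288 tz 0.295 gap 0.0122 jaw 12.94 y [ 0.004  0.    -1.   ]
15.85 [0.5702 0.0479 0.078 ] J6 -11.54 e6 0.2878 tz 0.297 gap 0.0115 jaw 12.94 y [ 0.004  0.    -1.   ]
F [ 1.35  1.02 -1.08] T [ 0.152 -0.243  0.284]
```

Snug: steady torque is 0.29 N m, held for over 0.4 s. Next I release and rise.

Request:
send_rows([
  [0,0,0,0,0,0,0.66],
  [0,0,0,0,0,0,0.66],
  [0,0,0,0,0,0,0.66],
  [0,0,0,0,0,10,0.66],
  [0,0,0,0,0,20,0.66],
  [0,0,0,0,0,20,0.66],
  [0,0,0,0,0,0,0.66],
  [0,0,0,0,0,0,0.66],
])

```text
time_s: 16.65
tool_pos: [0.5693, 0.0467, 0.1313]
eef_rot: [[0.222, 0.002, 0.975], [-0.975, -0.002, 0.222], [0.002, -1.0, 0.002]]
wrist_force: [-0.4, 0.3, -0.4]
finger_gap: 0.0302
```

```bash
python3 st.py
```

```text
16.65 [0.5693 0.0467 0.1313] J6 -11.47 e6 0.0004 tz -0.014 gap 0.0302 jaw 12.8 y [ 0.002 -0.002 -1.   ]
16.7 [0.5694 0.0467 0.1315] J6 -11.47 e6 -0.0007 tz -0.038 gap 0.0305 jaw 12.8 y [ 0.003 -0.002 -1.   ]
16.75 [0.5691 0.0468 0.1309] J6 -11.47 e6 0.0013 tz -0.003 gap 0.0299 jaw 12.81 y [ 0.002 -0.002 -1.   ]
16.8 [0.5689 0.0468 0.1304] J6 -11.47 e6 0.001 tz 0.036 gap 0.03 jaw 12.81 y [ 0.001 -0.002 -1.   ]
F [-0.3   0.1  -0.09] T [-0.044 -0.079 -0.005]
```

Request:
send_rows([
  [0,0,0,-15,0,0,1],
  [0,0,0,-15,0,0,1],
  [0,0,0,-14,0,0,1],
  [0,0,0,0,0,-15,1],
  [0,0,0,0,0,-15,1],
  [0,0,0,0,0,0,1],
  [0,0,0,0,0,0,1],
  [0,0,0,0,0,0,1],
])

```text
time_s: 17.6
tool_pos: [0.5215, 0.0465, 0.0894]
eef_rot: [[0.221, -0.011, 0.975], [-0.975, -0.002, 0.221], [-0.0, -1.0, -0.011]]
wrist_force: [-0.4, -0.5, -0.4]
finger_gap: 0.0005
```

```bash
python3 st.py; python3 look.py pin
```

```text
17.6 [0.5215 0.0465 0.0894] J6 -11.35 e6 -0.0008 tz 0.024 gap 0.0005 jaw 12.79 y [-0.011 -0.002 -1.   ]
17.65 [0.5216 0.0465 0.0896] J6 -11.35 e6 -0.0008 tz 0.008 gap 0.0004 jaw 12.79 y [-0.01  -0.002 -1.   ]
17.7 [0.5218 0.0465 0.0901] J6 -11.35 e6 -0.0008 tz -0.01 gap 0.0003 jaw 12.79 y [-0.01  -0.002 -1.   ]
17.75 [0.5218 0.0465 0.0904] J6 -11.35 e6 -0.0009 tz -0.048 gap 0.0003 jaw 12.79 y [-0.009 -0.002 -1.   ]
F [ 0.31  0.05 -0.41] T [-0.02  -0.073 -0.007]
17.75 [0.5218 0.0465 0.0904] [  1.4  -5.2  94.4  -0.1  91.4 -11.3] [ 0.98  0.32 -0.31] [-0.045 -0.088 -0.048] 0.00033944814779551395 jaw 12.79 y [-0.0092 -0.002  -1.    ]
```

View pics/pin.png

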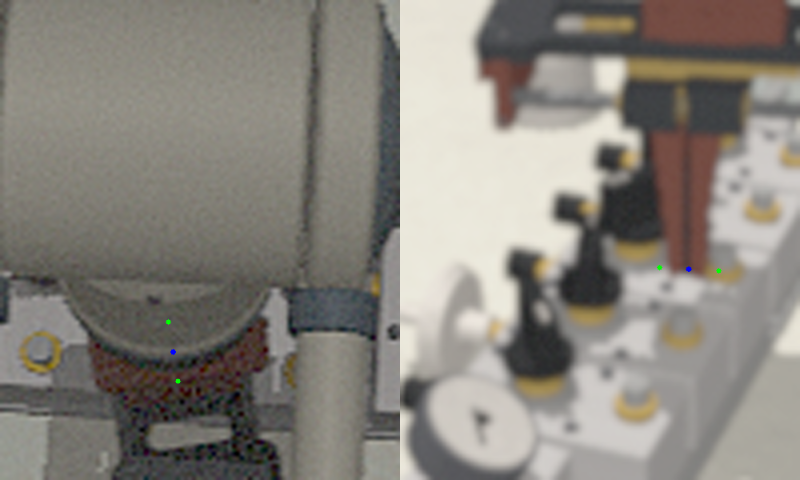

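The side view shows the closed fingertips at crop (688,268) directly above the filter line's pin at (683,328), clear of the knob at (590,270). The pin looks about 1.5 mm further in +x, so I'll correct for that and descend.

Request:
send_rows([
  [0,-0.009,0,1.5,0.5,-8,1],
  [0,0,0,0,0,-8,1],
  [0,0,0,0,0,-2,1],
  [0,0,0,0,0,0,1],
  [0,0,0,0,0,0,1],
  [0,0,0,0,0,0,1],
])

```text
time_s: 18.45
tool_pos: [0.5236, 0.0471, 0.0713]
eef_rot: [[0.221, 0.002, 0.975], [-0.975, -0.002, 0.221], [0.002, -1.0, 0.001]]
wrist_force: [-1.1, -0.7, 0.8]
finger_gap: 0.0006
```

```bash
python3 st.py
```

```text
18.45 [0.5236 0.0471 0.0713] J6 -11.28 e6 0.0 tz 0.02 gap 0.0006 jaw 12.8 y [ 0.002 -0.002 -1.   ]
18.5 [0.5236 0.0471 0.0714] J6 -11.28 e6 0.0001 tz 0.023 gap 0.0005 jaw 12.79 y [ 0.002 -0.002 -1.   ]
18.55 [0.5237 0.0471 0.0714] J6 -11.28 e6 -0.0 tz 0.028 gap 0.0005 jaw 12.79 y [ 0.002 -0.002 -1.   ]
18.6 [0.5237 0.0471 0.0714] J6 -11.28 e6 0.0 tz 0.021 gap 0.0005 jaw 12.79 y [ 0.002 -0.002 -1.   ]
F [-0.59  0.14  0.4 ] T [-0.021 -0.124  0.023]
```

Request:
send_rows([
  [0,0,0,0,0,-3,1],
  [0,0,0,0,0,-3,1],
  [0,0,0,0,0,-2,1],
  [0,0,0,0,0,-1,1],
  [0,0,0,0,0,0,1],
])

```text
time_s: 19.1
tool_pos: [0.5242, 0.0471, 0.0633]
eef_rot: [[0.221, 0.004, 0.975], [-0.975, -0.002, 0.221], [0.003, -1.0, 0.003]]
wrist_force: [-1.5, 0.1, 3.3]
finger_gap: 0.0005
```

```bash
python3 st.py
```

```text
19.1 [0.5242 0.0471 0.0633] J6 -11.28 e6 0.0001 tz -0.004 gap 0.0005 jaw 12.79 y [ 0.004 -0.002 -1.   ]
19.15 [0.5242 0.0471 0.0634] J6 -11.28 e6 0.0001 tz 0.04 gap 0.0003 jaw 12.79 y [ 0.004 -0.002 -1.   ]
19.2 [0.5242 0.0471 0.0634] J6 -11.28 e6 0.0001 tz 0.039 gap 0.0007 jaw 12.79 y [ 0.004 -0.002 -1.   ]
19.25 [0.5242 0.0471 0.0634] J6 -11.28 e6 0.0001 tz -0.014 gap 0.0003 jaw 12.79 y [ 0.004 -0.002 -1.   ]
F [-1.79 -0.43  3.02] T [-0.037  0.2    0.015]
```

Pin contact: about 3 N at z = 0.0634, which is roughly 2 mm of travel. I'll press on to the stop.

Request:
send_rows([
  [0,0,0,0,0,-2,1],
  [0,0,0,0,0,-2,1],
  [0,0,0,0,0,-1,1],
  [0,0,0,0,0,0,1],
])

```text
time_s: 19.65
tool_pos: [0.5243, 0.0471, 0.0617]
eef_rot: [[0.221, 0.005, 0.975], [-0.975, -0.002, 0.222], [0.003, -1.0, 0.005]]
wrist_force: [-2.2, -0.3, 3.3]
finger_gap: 0.0004
```

```bash
python3 st.py
```

```text
19.65 [0.5243 0.0471 0.0617] J6 -11.28 e6 0.0001 tz 0.046 gap 0.0004 jaw 12.8 y [ 0.005 -0.002 -1.   ]
19.7 [0.5243 0.0471 0.0618] J6 -11.28 e6 0.0 tz 0.02 gap -0.0 jaw 12.8 y [ 0.005 -0.002 -1.   ]
19.75 [0.5243 0.0471 0.0615] J6 -11.28 e6 0.0002 tz 0.005 gap 0.0003 jaw 12.8 y [ 0.005 -0.002 -1.   ]
19.8 [0.5243 0.0471 0.0613] J6 -11.28 e6 0.0002 tz -0.037 gap 0.0003 jaw 12.8 y [ 0.005 -0.002 -1.   ]
F [-2.5  -0.19  4.43] T [-0.049  0.37   0.009]
```

Request:
send_rows([
  [0,0,0,0,0,-2,1],
  [0,0,0,0,0,-2,1],
  [0,0,0,0,0,-1,1],
  [0,0,0,0,0,-1,1],
])

```text
time_s: 20.2
tool_pos: [0.5244, 0.0471, 0.0612]
eef_rot: [[0.222, 0.007, 0.975], [-0.975, -0.002, 0.222], [0.004, -1.0, 0.007]]
wrist_force: [-4.3, -0.2, 8.2]
finger_gap: 0.0006
```

```bash
python3 st.py
```

```text
20.2 [0.5244 0.0471 0.0612] J6 -11.27 e6 -0.0002 tz -0.055 gap 0.0006 jaw 12.8 y [ 0.007 -0.002 -1.   ]
20.25 [0.5244 0.0471 0.0612] J6 -11.27 e6 -0.0 tz 0.006 gap 0.0005 jaw 12.8 y [ 0.007 -0.002 -1.   ]
20.3 [0.5243 0.0471 0.0612] J6 -11.27 e6 0.0 tz -0.003 gap 0.0002 jaw 12.8 y [ 0.007 -0.002 -1.   ]
20.35 [0.5243 0.0471 0.0612] J6 -11.28 e6 -0.0001 tz -0.033 gap 0.0005 jaw 12.8 y [ 0.007 -0.002 -1.   ]
F [-4.73 -0.17  9.23] T [-0.073  0.789 -0.021]
```

The pin is on its stop: 9 N with z fixed at 0.0612. I hold there for over a second, with the target unchanged.

Run:
```python
from rig import arm,optics
for i in range(26):
    optics.get_image("side")
    if i%5==0:
        o=arm.observe();print(o["time_s"],o["tool_pos"].round(4),o["wrist_force"].round(1))
```

```text
20.4 [0.5244 0.0472 0.0612] [-5.4 -0.1  9.3]
20.65 [0.5244 0.0471 0.0612] [-4.9  0.1 10. ]
20.9 [0.5243 0.0472 0.0612] [-4.6  0.4  9.4]
21.15 [0.5243 0.0471 0.0612] [-5.6  0.1  8.5]
21.4 [0.5244 0.0471 0.0612] [-4.6 -0.8  8.9]
21.65 [0.5244 0.0471 0.0612] [-4.7 -0.3  8.6]
```

Held for 1.4 s. Next I retreat: up, then back toward the robot.

Request:
send_rows([
  [0,0,0,0,0,4,1],
  [0,0,0,0,0,10,1],
  [0,0,0,0,0,20,1],
  [0,0,0,0,0,25,1],
  [0,0,0,0,0,25,1],
  [0,0,0,-20,-20,15,1],
  [0,0,0,-20,-30,0,1],
  [0,0,0,-20,-30,0,1],
  [0,0,0,-20,-30,0,1],
  [0,0,0,-10,-30,0,1],
])

```text
time_s: 22.65
tool_pos: [0.4322, -0.0938, 0.1618]
eef_rot: [[0.229, 0.007, 0.973], [-0.973, -0.002, 0.229], [0.004, -1.0, 0.006]]
wrist_force: [-0.7, 0.4, 0.8]
finger_gap: 0.0003
```

Request:
send_rows([
  [0,0,0,0,-40,0,1],
  [0,0,0,0,-40,0,1],
  [0,0,0,-10,-40,0,1],
  [0,0,0,-10,-40,0,1],
  [0,0,0,0,-40,0,1],
  [0,0,0,0,-20,0,1],
  [0,0,0,0,0,0,1],
  [0,0,0,0,0,0,1],
  [0,0,0,0,0,0,1],
])

```text
time_s: 23.55
tool_pos: [0.4085, -0.3251, 0.1608]
eef_rot: [[0.225, 0.009, 0.974], [-0.974, -0.002, 0.225], [0.004, -1.0, 0.008]]
wrist_force: [1.3, 1.1, -0.0]
finger_gap: 0.0004
```

```bash
python3 st.py; python3 look.py end
python3 - <<'E'
import cv2
E
```

```text
23.55 [ 0.4085 -0.3251  0.1608] J6 -55.36 e6 -0.0198 tz 0.004 gap 0.0004 jaw 12.98 y [ 0.009 -0.002 -1.   ]
23.6 [ 0.4086 -0.3248  0.1609] J6 -55.36 e6 -0.0023 tz 0.048 gap 0.0003 jaw 13.01 y [ 0.009 -0.002 -1.   ]
23.65 [ 0.4088 -0.3248  0.1611] J6 -55.37 e6 0.0129 tz 0.024 gap 0.0001 jaw 13.03 y [ 0.01  -0.003 -1.   ]
23.7 [ 0.4088 -0.3249  0.1612] J6 -55.38 e6 0.0089 tz 0.026 gap 0.0005 jaw 13.04 y [ 0.01  -0.003 -1.   ]
F [-0.07  0.25  0.04] T [-0.029 -0.086  0.025]
23.7 [ 0.4088 -0.3249  0.1612] [-42.4  -7.5  89.3   0.2  97.7 -55.4] [-0.05 -0.74  0.08] [-0.072 -0.131  0.026] 0.0005319641875758527 jaw 13.04 y [ 0.0097 -0.003  -0.9999]
```

View pics/end.png

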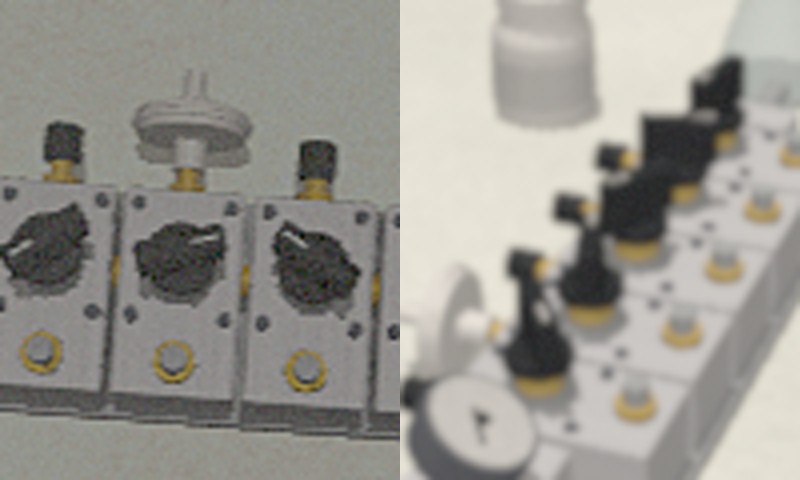

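The final view shows the filter line's bar turned (index mark now at crop (205,240), about 73° clockwise), its pin up again at (173,358), and the neighbouring lines unchanged. The arm is clear, so I'm handing in.

```bash
python3 -c "
from rig import arm;print(arm.job_done())"
```

```text
the job is handed in; nothing more can be done
None
```

I shut the filter line, pressed its bleed pin and handed the job in at about 24 s of the 64 s allowed; the hand-in reports no verdict.

- **Valve:** I turned the knob clockwise about 1.2 rad, feeling for the seat with joint 6's torque. It was left at a steady torque of about 0.29 N m, inside the 0.2–0.5 range but slightly below the ideal 0.35. It was held there for over 0.4 s before I let go. The seat load after letting go could not be measured.
- **Bleed pin:** I pressed it onto its stop (about 9 N, tip steady at z = 61.2 mm) and held it for about 1.4 s before letting go.
- **Last pictures:**
  - The filter line's bar has turned and its pin is up.
  - The neighbouring lines visible in the crop look unchanged.
  - The jar and flask stand where they were, as far as the crop shows. The rack was outside the last crop and was not looked at again, but the arm stayed clear of it.
- **Arm:** It was clear of everything, with wrist force near zero.
- **Disagreement:** the first height estimate for the pins was about 61 mm against the stated 66 mm, because I had marked the pin bodies rather than their tops. Contact put the filter line's pin top at about 65.5 mm. Pressing the pin also gave an unexplained sideways force of about 5 N.

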